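# Take the top coaster from the spring caddy

### The job

Take the top blue coaster out of its spring caddy, on its own, and lay it flat in about the middle of the white tray, setting it down gently rather than dropping it. The next blue coaster should have risen into its place, and the terracotta coasters must be left alone.

Things in the scene. Friction and masses are not known exactly. Their poses are not given: they have to be found in the camera images.
- blue_top: Coaster to take: blue stoneware disc, 60 mm across, 16 mm thick, 100 g. Origin: centre of its underside; z up. Top of three on a soft spring platform (60 N/m) in a caddy, its underside 67 mm above the marble slab (slab top at 20 mm) and 3 mm above the caddy's hoop, so all its edge is free to grip from above, any direction, fingertips 8 mm below its upper face; over 16 mm deep meets the next coaster.
- blue_next: Second coaster of the same stack, same size, right under blue_top; origin: centre of its underside. It rises 16 mm, to where blue_top was, within a second of that being taken. The caddy: round grey base 90 mm across, six thin chrome posts around the stack, and a chrome hoop on their tops, 73 mm across outside, its top 64 mm above the slab.
- tray: White melamine tray, loose, 450 g, 240 mm (its x) by 200 mm (its y), rim 18 mm high, rim and floor 5 mm thick. It lies on the marble slab. Origin: centre of its underside, so its inner floor is 5 mm above the origin.
- terra_top: Terracotta (red-brown) coaster of the same size, top of three in a second caddy just like the blue one; either caddy may stand on the left or the right of the tray. Origin: centre of its underside. Not to be touched.
Things that resemble listed ones, but are neither listed nor needed, are in the scene too. Leave any purple or yellow look-alike of the blue_top alone.

How it is judged (in metres and radians):
At the end, for the whole second after the job is handed in: The top blue coaster rests right way up and flat (within 10 degrees) on the tray's floor, within 40 mm of the tray's centre, released and still; the next blue coaster has risen by about 16 mm (to within 7 mm) and lies flat in its caddy, at most 22 mm from where it started (horizontal distance between blue_top and tray below 0.04 m and z of blue_top in the frame of tray between 0 and 0.012 m and angle between each of blue_top, blue_next's own z axis and vertical below 0.17 rad and angle between tray's own z axis and vertical below 0.1 rad and linear speed of each of blue_top, blue_next below 0.02 m/s and height (world z) of blue_next between 0.08 and 0.094 m and distance of blue_next from where it was at the start of the episode below 0.022 m); the robot touches nothing.
It fails at once if the blue coaster let go more than about 30 mm above the tray's floor (contact force between the fingers and blue_top below 0.05 N and z of blue_top in the frame of tray above 0.035 m and distance of blue_top from where it was at the start of the episode above 0.07 m).
It fails at once if the terracotta coasters disturbed (top one moved by over 15 mm) (distance of terra_top from where it was at the start of the episode above 0.015 m).
It also fails if it takes over 32 s, if anything falls off the work surface, if the arm or the gripper's body presses on something with over 40 N, if the wrist force passes 120 N, or if a joint passes its speed limit or range.

### The arm

A 6-joint arm with a two-finger parallel gripper is mounted at the origin on the work surface. World frame = base frame: x ahead of the robot, y to its left, z up, the work surface at z = 0. Lengths are in mm, angles in degrees, forces in N, time in s.
With the tool pointing down it reaches from about 350 to 850 mm from the base axis. Payload 8.1 kg.
Tool frame: the origin (TCP) lies midway between the tips of the shut fingers; the grasp point (between the pads) lies 19 mm behind it (r.grasp_offset is the distance from the TCP to the grasp point, in mm); z points along the fingers, x is the direction in which the jaws open and shut, and the axes are right-handed (so a half turn about z gives the same grasp; the last joint's range is limited). The gripper opens to 85 mm and grips with 20 to 120 N. Pads are 22 mm wide; open, the fingers measure 114 mm over their backs; the gripper's body (76 mm by 85 mm) begins 54 mm behind the grasp point. The pads swing forward as they close: fully open they stand 13 mm farther back than shut.
Start: joints at [71.883, 7.471, 85.268, -0, 87.261, -4.893], TCP at [137.231, 584.1, 231.292] pointing down, gripper open.
Joint ranges: [-169.43, 169.43], [-51.17, 129.36], [1.28, 143.12], [-76.62, 256.62], [0, 156.53], [-152.29, 152.29]. Speed limits (degrees/s): [136.94, 136.94, 159.86, 180, 180, 180].

### API

Orientations are given as [roll, pitch, yaw] about the fixed x, y, z axes, in that order (R = Rz(yaw) Ry(pitch) Rx(roll)).
In Python, from bench import r, optics, hand_in gives the robot as it stands.
- The arm moves only by the shell command python3 -m pendant 'ROWS' [FORCE]. ROWS is JSON, a list of rows, each a list of 5 numbers: the opening, from 0 (shut) to 1 (fully open), then the shift along the tool's x, y, z in mm, then the turn about the tool's z in degrees. A call has 1 to 10 rows; each row shifts and turns the commanded pose from where the row before left it, along the tool's axes as they then stand; what a row does not reach is not made up. A row lasts 1/10 s, in which the tool goes at most 50 mm and 8.59 degrees, less where a joint would pass 70% of its speed; a pose out of reach is approached as far as the arm can. A call with a gripper value outside its range is refused whole. The fingers move at their own pace and stop on an object; FORCE is the grip in N (left out, the last holds). Time passes only in rows, so rows that do not move let the fingers close. It gives the time, the measured TCP pose, the force and the opening at its end, in the units of the state.
- r.sense(): the state, without advancing time (a new reading comes with each control period).
- optics.snapshot(name): name is "scene" or "side" or "wrist"; returns (picture, depth): 400x640x3 uint8, blue, green, red; 400x640 float32, mm along the optical axis (not along the pixel's ray), 0 where there is no reading.
- optics.camera_params(name): a dict with "camera_matrix" (3x3 intrinsics, pixels), "eye" and "orientation" of the camera in the world. Camera axes: x right, y down, z forward; pixel columns grow to the right and rows downward; lengths in mm; the calibration is good to about 2 mm. A picture is of the moment at which its call begins: read the wrist's pose just before it. camera_params takes no time and is no camera call; for the wrist camera it gives the pose at the moment of the call.
- hand_in(): hands the job in, once; it reports no verdict.
Trained networks look in the newest picture that a camera, given by its name, has taken for a name from the list of things; names that differ only in an ending like _2 or _b are one class to them, and where a whole thing is asked for, a point or a joint stands for the part that bears it (a point fixed in the world has none). Each returns a list of dicts, best first, with "score" (0 to 1); they miss things now and then, are a little off and sometimes report something else, mostly with a low value. They report only what shows in the picture. A call takes as long as a camera call. They do not tell look-alikes from the thing itself.
- optics.search_frame(camera, query): "at" ([x, y, z] in mm, in world coordinates, good to about 4 mm: the middle of the surface that is visible of it).
The state is a dict: "time": time; "joint_pos": joint angles; "qd": joint speeds; "joint_efforts": joint torques, N m; "tool_pos": TCP position; "tcp_rot": TCP orientation; "ft_force": force on the tool from outside, world axes, zero at the start; "wrist_torque": the same for the moment, N m; "finger_gap": finger opening in mm.
Only numpy, scipy, OpenCV 4.12 (cv2) and the standard library are available. Lean on these libraries where they do the work, as an engineer would, in place of code of your own. Each camera call takes 0.05 s, during which the arm holds its last target. There are 200 camera calls.

## Working session

There is one attempt and no reset: what is moved stays moved. The work goes in short steps, Python scripts to look and compute and a shell command to move; the robot and the scene stay as the last step left them, time stands still between calls to the robot, and variables do not carry over. Pictures are saved under pics/ and viewed, about 8 in all and at most 12, crops included, and the job is handed in when it is done.

```bash
mkdir -p pics; ls
python3 - <<'E'
from bench import r, optics
import cv2, numpy as np
s=r.sense(); print(s['time'],s['tool_pos'],s['tcp_rot'],s['finger_gap'],r.grasp_offset)
for c in ("scene","side"):
    p,d=optics.snapshot(c); cv2.imwrite(f"pics/{c}0.png",p); np.save(f"{c}0.npy",d)
    K=optics.camera_params(c); print(c,K)
    for q in ("blue_top","blue_next","tray","terra_top"):
        print(q,[(np.round(h['at'],0).tolist(),round(h['score'],2)) for h in optics.search_frame(c,q)])
E
```

```text
pics
0.0 [137.03699572 583.55976644 230.18738749] [-1.79987996e+02  1.10207732e-01  7.67760882e+01] 85.17444027834475 18.700000000000003
scene {'camera_matrix': array([[402.46821129,   0.        , 322.54490075],
       [  0.        , 402.46821129, 200.96705197],
       [  0.        ,   0.        ,   1.        ]]), 'eye': array([1023.58031209,  461.11944488,  968.04963891]), 'orientation': array([-140.30193988,   -0.68518776,  119.34988081])}
blue_top [([538.0, 228.0, 103.0], 0.95), ([566.0, 540.0, 15.0], 0.85), ([256.0, 250.0, 16.0], 0.73), ([255.0, 429.0, 16.0], 0.72), ([200.0, 343.0, 23.0], 0.58)]
blue_next [([556.0, 244.0, 81.0], 0.61)]
tray [([540.0, 3.0, 29.0], 0.69)]
terra_top [([524.0, -260.0, 105.0], 0.79), ([540.0, 2.0, 28.0], 0.64)]
side {'camera_matrix': array([[507.79579518,   0.        , 317.3028242 ],
       [  0.        , 507.79579518, 204.45346958],
       [  0.        ,   0.        ,   1.        ]]), 'eye': array([   67.38724844, -1024.6046071 ,   772.02595068]), 'orientation': array([-119.64869095,    0.4473723 ,  -17.18791117])}
blue_top [([253.0, 241.0, 16.0], 0.68), ([530.0, 212.0, 107.0], 0.57), ([249.0, 414.0, 16.0], 0.57), ([194.0, 340.0, 20.0], 0.55), ([562.0, 530.0, 16.0], 0.54), ([517.0, -279.0, 104.0], 0.33)]
blue_next [([526.0, 202.0, 80.0], 0.45)]
tray [([529.0, -5.0, 28.0], 0.91)]
terra_top [([520.0, -279.0, 108.0], 0.93)]
```

View pics/scene0.png

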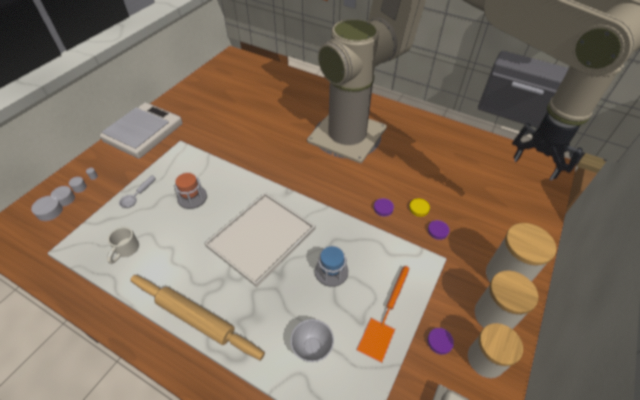

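Candidates in the scene picture: (331,260) is the blue disc in a caddy, right of the tray. Purple discs are at (383,207), (438,230) and (440,341), and there is a yellow one at (419,208), all lying loose. Terracotta sits in the other caddy at (187,183). The disc at (331,260) fits: it is blue, in a caddy, with its top at z≈103. I'll confirm it with a crop and measure it accurately.

```bash
cat > h.py <<'E'
import cv2, numpy as np
from scipy.spatial.transform import Rotation as R
def world(cam,d):
    K=cam['camera_matrix'];v,u=np.mgrid[0:400,0:640]
    P=np.dstack([(u-K[0,2])/K[0,0]*d,(v-K[1,2])/K[1,1]*d,d])
    return P@R.from_euler('xyz',cam['orientation'],degrees=True).as_matrix().T+cam['eye']
def plane(cam,uv,z):   # pixels -> points on the level z
    K=cam['camera_matrix'];uv=np.atleast_2d(uv).astype(float)
    ray=np.c_[(uv[:,0]-K[0,2])/K[0,0],(uv[:,1]-K[1,2])/K[1,1],np.ones(len(uv))]@R.from_euler('xyz',cam['orientation'],degrees=True).as_matrix().T
    return cam['eye']+ray*((z-cam['eye'][2])/ray[:,2])[:,None]
E
python3 - <<'E'
from bench import r, optics
from h import *
for c in ("scene","side"):
    p=cv2.imread(f"pics/{c}0.png");d=np.load(f"{c}0.npy").astype(float);cam=optics.camera_params(c)
    W=world(cam,d);hsv=cv2.cvtColor(p,cv2.COLOR_BGR2HSV)
    near=(abs(W[...,0]-535)<70)&(abs(W[...,1]-222)<70)&(d>0)
    m=near&(hsv[...,0]>95)&(hsv[...,0]<120)&(hsv[...,1]>110)&(W[...,2]>96)
    q=W[m];print(c,'blue n',m.sum(),'centroid',q.mean(0).round(1),'med z',np.median(q[:,2]).round(1))
    cs,_=cv2.findContours(m.astype(np.uint8),0,1);k=max(cs,key=cv2.contourArea)[:,0]
    g=plane(cam,k,103);(x,y),rad=cv2.minEnclosingCircle(g[:,:2].astype(np.float32));print(' circle z=103',round(x,1),round(y,1),round(rad,1))
    t=(abs(W[...,0]-535)<170)&(abs(W[...,1])<150)&(d>0)&(W[...,2]>22)&(W[...,2]<45)
    n,l,st,ce=cv2.connectedComponentsWithStats(t.astype(np.uint8));i=1+st[1:,4].argmax()
    q=W[l==i];print(' tray',st[i],q.mean(0).round(1),cv2.minAreaRect(q[:,:2].astype(np.float32)),'floor',np.percentile(q[:,2],[5,50,99]).round(1))
    # tallest things along the way
    w=(W[...,0]>100)&(W[...,0]<650)&(W[...,1]>80)&(W[...,1]<560)&(d>0)&(W[...,2]<200);print(' max z',np.percentile(W[w][:,2],[99,99.9]).round(0))
a=cv2.imread("pics/scene0.png")[210:310,200:400];b=cv2.imread("pics/side0.png")
cam=optics.camera_params("side");K=cam['camera_matrix'];pc=R.from_euler('xyz',cam['orientation'],degrees=True).as_matrix().T@(np.array([535,150,90])-cam['eye'])
u,v=(K@pc/pc[2])[:2].astype(int);b=b[v-50:v+50,u-100:u+100]
cv2.imwrite("pics/crop1.png",cv2.resize(np.vstack([a,b]),None,fx=3,fy=3,interpolation=cv2.INTER_CUBIC));print('side crop origin',u-100,v-50)
E
```

```text
scene blue n 297 centroid [540.  227.6 104. ] med z 104.1
 circle z=103 539.0 227.9 26.6
 tray [ 197  184  123  111 6006] [537.9  -3.5  27.4] ((529.8921508789062, -1.29010009765625), (287.0097351074219, 326.8092956542969), 82.19849395751953) floor [22.6 26.4 40.8]
 max z [103. 106.]
side blue n 165 centroid [532.4 219.2 101. ] med z 101.1
 circle z=103 530.1 212.8 35.1
 tray [ 325  215  106   55 3871] [535.4  -4.8  26.3] ((540.3795166015625, 5.3180389404296875), (227.29795837402344, 250.56683349609375), 79.72809600830078) floor [22.3 24.5 38.3]
 max z [100. 103.]
side crop origin 254 143
```

View pics/crop1.png

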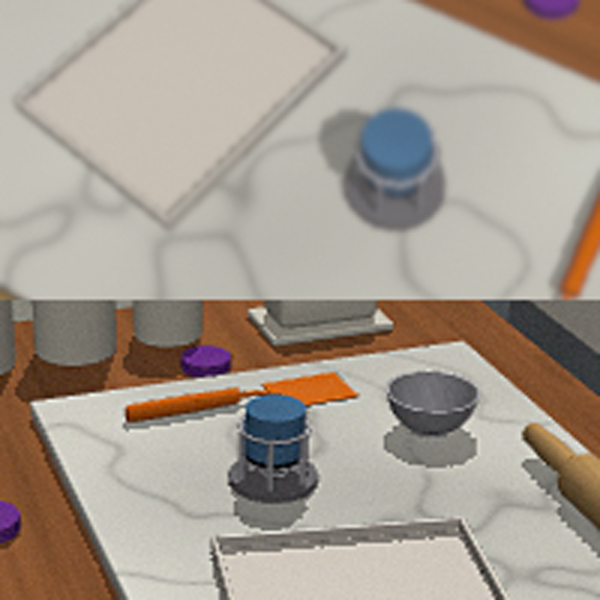

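The crop confirms it: the blue disc stands proud of the chrome hoop in the caddy, at scene pixel (331,257) and lower-crop pixel (275,415). The purple discs lie loose on the wood. I'll square the tool to yaw 90° and move above the caddy for a close look.

```bash
python3 -m pendant '[[1,0,0,0,-6.6],[1,0,0,0,-6.6],[1,-33,36,0,0],[1,-33,36,0,0],[1,-33,36,0,0],[1,-33,36,0,0],[1,-33,36,0,0],[1,-33,36,0,0],[1,-33,36,0,0],[1,-33,36,0,0]]' 30; python3 -m pendant '[[1,-33,36,0,0],[1,-33,36,0,0],[1,-30,36,0,0],[1,0,0,0,0],[1,0,0,0,0],[1,0,0,0,0]]'
python3 - <<'E'
from bench import r, optics
from h import *
s=r.sense();print(s['time'],s['tool_pos'],s['tcp_rot'],s['finger_gap'],s['ft_force'])
cam=optics.camera_params("wrist");p,d=optics.snapshot("wrist");print(cam['eye'],cam['orientation'])
cv2.imwrite("pics/wrist1.png",p);W=world(cam,d.astype(float));hsv=cv2.cvtColor(p,cv2.COLOR_BGR2HSV)
m=(hsv[...,0]>95)&(hsv[...,0]<120)&(hsv[...,1]>110)&(d>0)&(abs(W[...,2]-103)<8)
cs,_=cv2.findContours(m.astype(np.uint8),0,1);k=max(cs,key=cv2.contourArea)[:,0];print(k.min(0),k.max(0))
g=plane(cam,k,103);print(cv2.fitEllipse(g[:,:2].astype(np.float32)),W[m].mean(0),np.median(W[m][:,2]))
E
```

```text
time: 1.5
tool_pos: [426.4, 318.5, 231.6]
tcp_rot: [180.0, -0.0, 90.0]
ft_force: [0.8, 0.4, 0.8]
finger_gap: 85.6
time: 2.1
tool_pos: [532.6, 224.4, 231.2]
tcp_rot: [-180.0, -0.0, 90.0]
ft_force: [0.2, 0.9, 0.0]
finger_gap: 85.5
2.1 [532.58055616 224.44844511 231.24809299] [-1.79976007e+02 -1.65672388e-02  8.99967815e+01] 85.51742085990008 [0.19925851 0.93204836 0.04864216]
[450.17098174 225.72443489 373.88838837] [ 1.61390965e+02 -7.01837465e-02  9.00297181e+01]
[293 159] [352 218]
((534.2532348632812, 227.06761169433594), (57.29749298095703, 58.53165054321289), 86.4731674194336) [533.50006813 227.07086485 103.01593445] 103.13581056896928
```

View pics/wrist1.png

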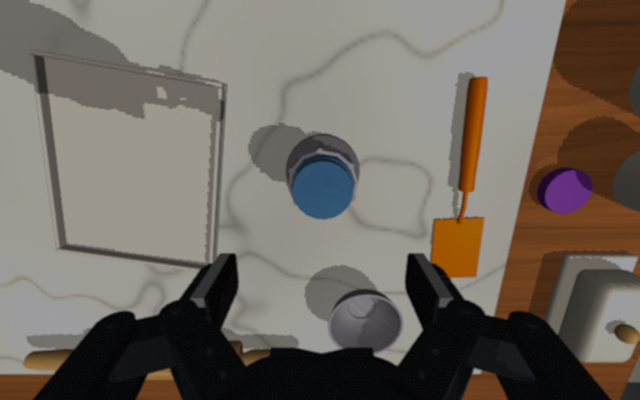

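The wrist view shows the blue disc at pixel (323,187) in its caddy, the tray at left with corners about (35,52), (226,85), (210,267) and (60,248), and the bowl clear of the jaws. The disc centre is (534,227), 2–3 mm off the TCP. Now I'll descend to TCP z≈90, which puts the tips about 8 mm below the disc's upper face once closed.

```bash
python3 -m pendant '[[1,2.6,1.7,30,0],[1,0,0,40,0],[1,0,0,30,0],[1,0,0,15,0],[1,0,0,10,0],[1,0,0,8,0],[1,0,0,8,0],[1,0,0,0,0],[1,0,0,0,0]]' 30
python3 - <<'E'
from bench import r, optics
from h import *
E=np.array([450.171,225.724,373.888]);cam={'camera_matrix':optics.camera_params("wrist")['camera_matrix'],'eye':E,'orientation':[161.391,-.07,90.03]}
g=plane(cam,[(35,52),(226,85),(210,267),(60,248)],38);print(g.round(0),g.mean(0))
p,d=optics.snapshot("side");cv2.imwrite("pics/side2.png",cv2.resize(p[133:233,264:424],None,fx=5,fy=5,interpolation=cv2.INTER_CUBIC))
E
```

```text
time: 3.05
tool_pos: [535.3, 226.7, 91.1]
tcp_rot: [179.9, -0.0, 90.0]
ft_force: [0.9, -0.0, 0.4]
finger_gap: 85.3
[[ 405.  -71.   38.]
 [ 437.  124.   38.]
 [ 661.   80.   38.]
 [ 633. -110.   38.]] [534.24218144   5.8296041   38.        ]
```

View pics/side2.png

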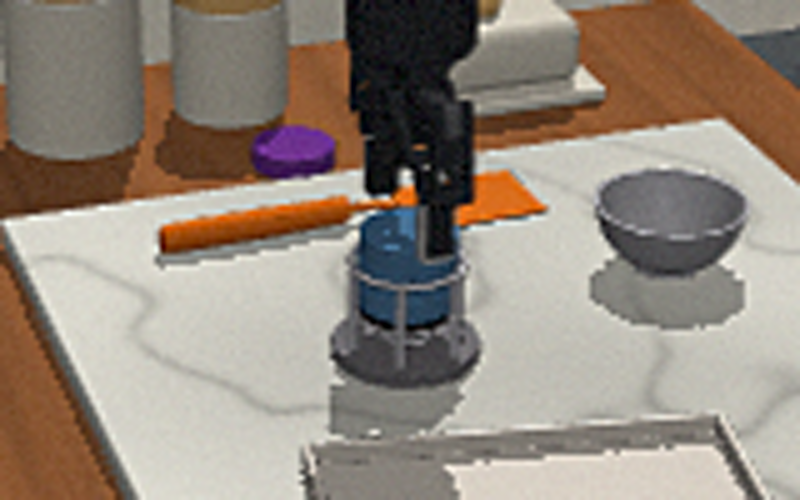

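The fingers straddle the disc and hang clear of the hoop: the near finger is at (440,230) in the crop, the disc at (405,235). Closing with 30 N.

```bash
python3 -m pendant '[[0.8,0,0,0,0],[0.7,0,0,0,0],[0.6,0,0,0,0],[0.5,0,0,0,0],[0.5,0,0,0,0],[0.5,0,0,0,0],[0.5,0,0,0,0]]' 30
python3 - <<'E'
from bench import r, optics
from h import *
p,d=optics.snapshot("side");cv2.imwrite("pics/side3.png",cv2.resize(p[153:213,304:384],None,fx=8,fy=8,interpolation=cv2.INTER_CUBIC))
E
```

```text
time: 3.8
tool_pos: [534.8, 226.6, 90.3]
tcp_rot: [-180.0, -0.0, 90.0]
ft_force: [0.1, -0.6, 0.1]
finger_gap: 58.2
```

View pics/side3.png

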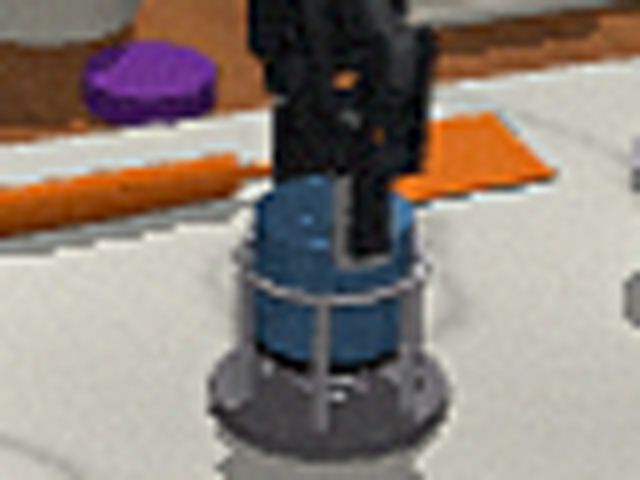

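The grip stopped at 58 mm. The near fingertip, at crop (365,260), sits about mid-height on the top disc's rim, above the seam to the next one. Lifting slowly, then checking that only one disc came up.

```bash
python3 -m pendant '[[0.5,0,0,-3,0],[0.5,0,0,-5,0],[0.5,0,0,-8,0],[0.5,0,0,-10,0],[0.5,0,0,-12,0],[0.5,0,0,-12,0],[0.5,0,0,-10,0],[0.5,0,0,0,0],[0.5,0,0,0,0],[0.5,0,0,0,0]]' 30
python3 - <<'E'
from bench import r, optics
from h import *
p,d=optics.snapshot("side");cv2.imwrite("pics/side4.png",cv2.resize(p[133:233,264:424],None,fx=5,fy=5,interpolation=cv2.INTER_CUBIC))
for q in("blue_top","blue_next"):print(q,[(np.round(h['at'],0).tolist(),round(h['score'],2)) for h in optics.search_frame("side",q)])
E
```

```text
time: 4.85
tool_pos: [534.3, 226.4, 149.6]
tcp_rot: [-179.9, 0.0, 90.0]
ft_force: [0.1, -0.4, -0.8]
finger_gap: 58.5
blue_top [([250.0, 241.0, 16.0], 0.59), ([249.0, 413.0, 19.0], 0.56), ([563.0, 532.0, 14.0], 0.54), ([198.0, 338.0, 18.0], 0.51)]
blue_next [([534.0, 214.0, 100.0], 0.81)]
```

View pics/side4.png

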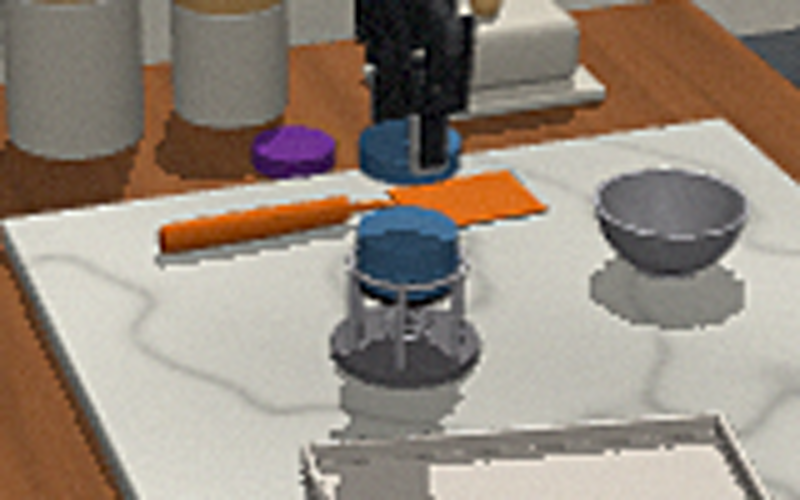

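One disc is in the jaws, level at crop (410,150), and the next has risen at (405,235). Carrying it to the tray centre, about (536,1), and lowering to just above the floor.

```bash
python3 -m pendant '[[0.5,-10,0,0,0],[0.5,-25,0,0,0],[0.5,-35,0.5,0,0],[0.5,-35,0.5,0,0],[0.5,-35,0.5,0,0],[0.5,-35,0,0,0],[0.5,-30,0,0,0],[0.5,-15,0,0,0],[0.5,-5.5,0,0,0],[0.5,0,0,0,0]]'; python3 -m pendant '[[0.5,0,0,10,0],[0.5,0,0,20,0],[0.5,0,0,25,0],[0.5,0,0,25,0],[0.5,0,0,20,0],[0.5,0,0,10,0],[0.5,0,0,5,0],[0.5,0,0,3,0],[0.5,0,0,0,0],[0.5,0,0,0,0]]'
python3 - <<'E'
from bench import r, optics
from h import *
print(r.sense()['ft_force'])
p,d=optics.snapshot("side");cv2.imwrite("pics/side5.png",cv2.resize(p[190:300,300:460],None,fx=5,fy=5,interpolation=cv2.INTER_CUBIC))
E
```

```text
time: 6.0
tool_pos: [536.1, 0.8, 150.2]
tcp_rot: [-180.0, -0.0, 89.9]
ft_force: [0.0, 0.1, -0.8]
finger_gap: 58.6
time: 7.0
tool_pos: [537.0, 1.0, 33.3]
tcp_rot: [179.9, 0.0, 90.0]
ft_force: [0.4, 0.2, -0.6]
finger_gap: 58.2
[ 0.38509544  0.16137219 -0.57600931]
```

View pics/side5.png

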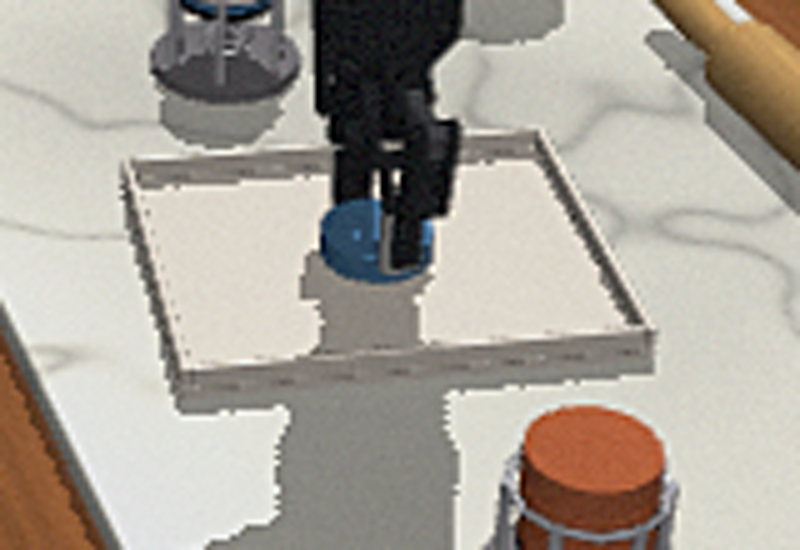

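The disc is held level close above the tray floor at crop (378,242), near the middle. I'll lower in small steps until the wrist feels contact.

```bash
python3 -m pendant '[[0.5,0,0,1.5,0],[0.5,0,0,1.5,0],[0.5,0,0,0,0]]'; python3 -m pendant '[[0.5,0,0,1,0],[0.5,0,0,0,0]]'
```

```text
time: 7.35
tool_pos: [536.8, 0.9, 30.3]
tcp_rot: [179.9, 0.0, 90.0]
ft_force: [-2.2, -0.9, 5.9]
finger_gap: 58.0
time: 7.55
tool_pos: [536.8, 0.9, 30.2]
tcp_rot: [179.9, 0.0, 90.0]
ft_force: [-7.3, 0.2, 15.1]
finger_gap: 58.4
```

Contact is made (15 N upward). I'll ease the pressure by 1 mm, open gently, then withdraw straight up.

```bash
python3 -m pendant '[[0.5,0,0,-1,0],[0.72,0,0,0,0],[0.8,0,0,0,0],[0.9,0,0,0,0],[1,0,0,0,0],[1,0,0,0,0],[1,0,0,0,0]]'; python3 -m pendant '[[1,0,0,-5,0],[1,0,0,-10,0],[1,0,0,-25,0],[1,0,0,-35,0],[1,0,0,-40,0],[1,0,0,-40,0],[1,0,0,-30,0],[1,0,0,-10,0],[1,0,0,0,0],[1,0,0,0,0]]'
python3 - <<'E'
from bench import r, optics
from h import *
p,d=optics.snapshot("side");cam=optics.camera_params("side");W=world(cam,d.astype(float));hsv=cv2.cvtColor(p,cv2.COLOR_BGR2HSV)
cv2.imwrite("pics/side6.png",cv2.resize(p[130:300,250:460],None,fx=3.5,fy=3.5,interpolation=cv2.INTER_CUBIC))
b=(hsv[...,0]>95)&(hsv[...,0]<120)&(hsv[...,1]>110)&(d>0)&(abs(W[...,0]-535)<80)
for n,c in(("tray disc",0),("caddy disc",222)):
    q=W[b&(abs(W[...,1]-c)<60)];print(n,len(q),q.mean(0).round(1),np.percentile(q[:,2],[50,90,98]).round(1))
cw=optics.camera_params("wrist");p,d=optics.snapshot("wrist");cv2.imwrite("pics/wrist6.png",p);W=world(cw,d.astype(float));hsv=cv2.cvtColor(p,cv2.COLOR_BGR2HSV)
m=(hsv[...,0]>95)&(hsv[...,0]<120)&(hsv[...,1]>110)&(d>0)&(W[...,2]<60)&(W[...,2]>20)&(abs(W[...,1])<80)
q=W[m];print("wrist disc",len(q),q.mean(0).round(1),np.percentile(q[:,2],[2,50,98]).round(1))
print([(np.round(h['at'],0).tolist(),round(h['score'],2)) for h in optics.search_frame("wrist","tray")],r.sense()['time'])
E
```

```text
time: 8.25
tool_pos: [536.1, 1.0, 29.2]
tcp_rot: [-180.0, -0.0, 90.0]
ft_force: [-0.0, -0.5, -0.8]
finger_gap: 85.0
time: 9.25
tool_pos: [535.6, 1.1, 223.2]
tcp_rot: [-179.9, -0.0, 90.0]
ft_force: [-0.7, 0.4, -0.6]
finger_gap: 85.6
tray disc 371 [530.9  -8.6  92.1] [ 39.5 317.7 386.4]
caddy disc 273 [528.8 212.4  95.2] [ 99.9 103.2 104.6]
wrist disc 1950 [535.7   2.4  41.1] [39.6 41.1 42.5]
[([515.0, 1.0, 20.0], 0.63)] 9.4
```

View pics/side6.png

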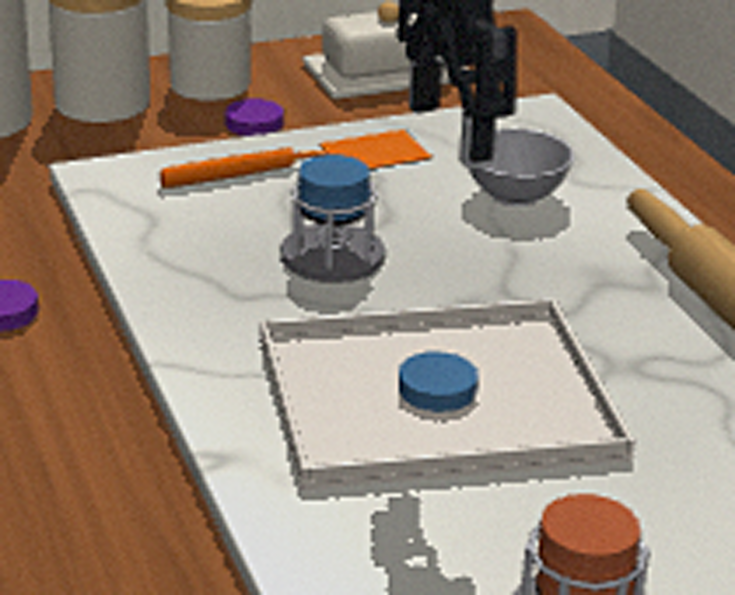

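View pics/wrist6.png

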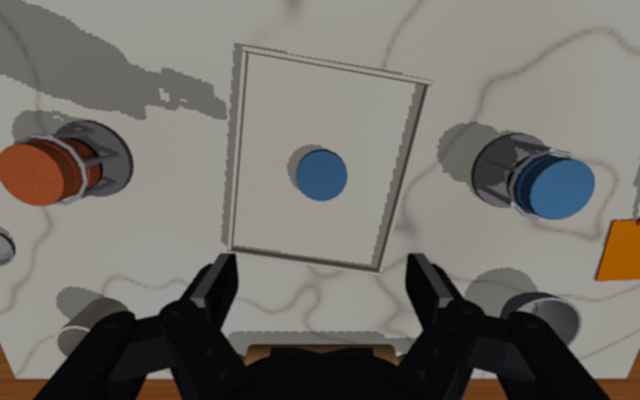

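The disc lies flat near the tray's middle: its upper face is level at z = 41 (wrist pixel (321,175), side crop (438,382)). The next blue disc stands risen above its hoop with its top at z≈103, the terracotta is in place, and the gripper is clear. Handing in.

```bash
python3 -c "
from bench import hand_in
print(hand_in())"
```

```text
the job is handed in; nothing more can be done
None
```

I took the top blue coaster out of its caddy on its own, set it down in the white tray until the wrist felt contact, released it and withdrew. I then handed the job in at about 9.4 s of the 32 s allowed; no verdict is reported.

**Last checks:**
- **Coaster in the tray:** it lies flat, with its upper face at z = 41 mm as expected for resting on the floor. Its centre is at about (536, 2), within roughly 10 mm of the tray's centre by most of my estimates.
- **Next blue coaster:** it has risen to the old top height, upper face about 103 mm, and looks flat in its caddy.
- **Terracotta and look-alikes:** I never went near the terracotta caddy or the purple and yellow discs, and the terracotta looks unmoved in the last pictures.
- **Robot:** the gripper is about 180 mm clear above the coaster with the wrist force near zero.

**Things that disagreed:**
- **Tray centre:** the estimates spread over several millimetres, and the last detector reading was about 20 mm off in x. That reading gives the middle of the tray's visible surface. Even taken as the centre, it is within the 40 mm limit.
- **Final colour mask (side camera):** for the tray disc it also picked up background pixels, so I relied on the wrist camera for that disc's height.
- **Contact force:** it peaked at about 15 N while setting down, firmer than needed but well under the limits.

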